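# Trace the glue channel of a stepped joint

### The job

Clear the loose wooden offcut off the clamped board into the grey scrap tray. Then take the square-handled awl from the tool rack and, holding it upright, slowly (about 4 cm/s) and gently guide its point down in the board's stepped glue channel along its whole length, from the square pocket to the last 15 mm before the open end at the board's edge. Finally hang the awl in the rack's empty slot again, and leave the other tools and things where they are.

Things in the scene. Friction and masses are not known exactly. Their poses are not given: they have to be found in the camera images.
- board: Wooden board 220 x 130 x 30 mm, fixed; origin: centre of its underside, x along its length. Its top has a Z-shaped open glue channel 12 mm wide, 10 mm deep (floor at z=20 mm), straight between the seam_ points. Steel holdfasts press on it at (-90,-50) and (90,50) mm, their posts at (-90,-84) and (90,84), up to 86 mm above the bench.
- seam_start (a point): Point on the channel's centre line, on its floor: centre of the closed square pocket (26 mm wide, 10 mm deep) where it begins, x=-80, y=28 mm of the board.
- seam_corner1 (a point): Point on the channel's centre line, on its floor: first square corner, x=0, y=28 mm of the board.
- seam_corner2 (a point): Point on the channel's centre line, on its floor: second square corner, x=0, y=-28 mm of the board.
- seam_end (a point): Point on the channel's centre line, on its floor: x=95, y=-28 mm of the board, 15 mm before it runs out open through the board's +x edge; the trace may end here.
- offcut: Pale wooden stick (offcut) 120 x 28 x 26 mm, 40 to 85 g, lying across the channel on the board at the start. Origin: centre of its underside, x along its length.
- tray: Grey open scrap tray, outside 130 (its x) x 190 (its y) x 50 mm high, walls and floor about 6 mm. Fixed. Origin: centre of its underside. Stands left or right of the board.
- rack: Fixed wooden tool rack, on the other side of the board than the tray: shelf 70 (x) x 240 (y) mm, 12 mm thick, top at z=105 mm, with three slots 16 mm wide, open at the front edge (x=-35 mm), closed at x=14 mm. Tools hang in them by their handles' undersides; above the shelf are only tools. Origin: centre of its footprint, row along y.
- slot0 (a point): Slot 0 of the rack, at y=-76 mm in the rack's frame: point at the shelf's top where a tool's axis hangs.
- slot1 (a point): Slot 1 of the rack, at y=0 mm in the rack's frame: point at the shelf's top where a tool's axis hangs.
- slot2 (a point): Slot 2 of the rack, at y=76 mm in the rack's frame: point at the shelf's top where a tool's axis hangs.
- awl: Tracing awl: the rack's tool with a plain SQUARE straight pale handle 26 x 26 mm, 85 mm tall; below it a round steel shaft 9 mm thick (last 25 mm 6 mm, round point). 165 mm overall, 70 to 120 g. Hangs upright in one of the slots. Origin: on the axis at the handle's underside, z up; at the start its sides are parallel to the rack's x and y.
- awl_tip (a point): The very point of the awl, 80 mm below its origin on its axis.
- chisel: Rack neighbour: chisel with round bulging handle 30 mm across, 95 mm tall, flat blade below. Bystander. Origin at the handle's underside on the shelf.
- gimlet: Rack neighbour: gimlet with a T handle, a 84 mm bar along the rack's x, its top 80 mm above the shelf. Bystander. Origin at its collar's underside on the shelf.
- bottle: White glue bottle 62 mm across, 175 mm tall, standing on the bench. Bystander. Origin: centre of its underside.
- cup: Metal pencil cup 76 mm across, 95 mm tall, three pencils up to 165 mm tall lean in it. Bystander. Origin: centre of its underside.
- mallet: Wooden mallet lying at the back, head 75 x 115 x 65 mm, handle 250 mm towards its -x. Bystander. Origin: under the head's centre.
- square: Try square lying flat near the robot: stock 22 x 120 x 18 mm, blade 150 mm towards its +x. Bystander. Origin: under the stock's centre.
- brush: Bench brush lying near the robot, 280 x 35 mm, 42 mm high, long along its x. Bystander. Origin: centre of its underside.
- sander: Cork sanding block 100 x 64 x 30 mm beyond the board. Bystander. Origin: centre of its underside.

How it is judged:
By the outcome, as a careful person would: the job done as asked, in the order asked, and still so for the second after the job is handed in, with the robot touching nothing.
It also fails if it takes over 72 s, if anything falls off the work surface, if the arm or the gripper's body presses on something with over 40 N, if the wrist force passes 120 N, or if a joint passes its speed limit or range.

### The arm

A 6-joint arm with a two-finger parallel gripper is mounted at the origin on the work surface. World frame = base frame: x ahead of the robot, y to its left, z up, the work surface at z = 0. Lengths are in mm, angles in degrees, forces in N, time in s.
With the tool pointing down it reaches from about 300 to 850 mm from the base axis. Payload 4.2 kg.
Tool frame: the origin (TCP) lies between the finger pads; the fingertips stand 19 mm ahead of it and the grasp point (between the pads) is the TCP (env.tips_ahead is the distance from the TCP to the fingertips, in mm); z points along the fingers, y is the direction in which the jaws open and shut (so a half turn about z gives the same grasp; the last joint's range is limited). The gripper opens to 91 mm and grips with 3 to 60 N. Pads are 32 mm wide; open, the fingers measure 118 mm over their backs; the gripper's body (76 mm by 178 mm) begins 60 mm behind the grasp point.
Start: joints at [-69.156, 18.312, 89.639, -0, 72.044, -1.146], TCP at [215.311, -533.182, 232.976] pointing down, gripper open.
Joint ranges: [-177.97, 177.97], [-48.28, 115.42], [12.27, 149.76], [-77.06, 257.06], [2.81, 150.46], [-146.56, 146.56]. Speed limits (degrees/s): [147.25, 147.25, 180, 180, 180, 180].

### API

Orientations are given as [roll, pitch, yaw] about the fixed x, y, z axes, in that order (R = Rz(yaw) Ry(pitch) Rx(roll)).
In Python, from workcell import telemetry, viewer, job_done, env gives the robot as it stands. The module is installed in compiled form; this text tells all that it offers.
- The arm moves only by the shell command python3 -m jog 'ROWS' [FORCE]. ROWS is JSON, a list of rows, each a list of 3 entries, a list of its own where there are three numbers: the shift along the tool's x, y, z in cm, then the turn about the tool's z in degrees, then the opening, from 0 (shut) to 1 (fully open). A call has 1 to 10 rows; each row shifts and turns the pose as measured when the row begins, along the tool's axes as they then stand; what a row does not reach is not made up. A row lasts 1/8 s, in which the tool goes at most 62.5 mm and 10.7 degrees, less where a joint would pass 70% of its speed; a pose out of reach is approached as far as the arm can. A call is refused whole if a number of a shift passes 6.25 or a number of a turn 10.7, either way. A call with a gripper value outside its range is refused whole. The fingers move at their own pace and stop on an object; FORCE is the grip in N (left out, the last holds). Time passes only in rows, so rows that do not move let the fingers close. It gives the time, the measured TCP pose, the force and the opening at its end, in the units of the state.
- telemetry.state(): the state, without advancing time (a new reading comes with each control period).
- viewer.grab_frame(name): name is "side" or "top"; returns a dict with "color" (480x640x3 uint8, red, green, blue), "K" (3x3 intrinsics, pixels), "rvec" (rotation vector, rad) and "tvec" (3), from world to camera coordinates, as OpenCV has them. Camera axes: x right, y down, z forward; pixel columns grow to the right and rows downward; lengths in mm; the calibration is good to about 2 mm. A picture is of the moment at which its call begins. There is no depth.
- job_done(): hands the job in, once; it reports no verdict.
The state is a dict: "time_s": time; "qpos": joint angles; "qvel": joint speeds; "effort": joint torques, N m; "ee_pos": TCP position; "ee_rot": TCP orientation; "force": force on the tool from outside, world axes, zero at the start; "torque": the same for the moment, N m; "gripper_width": finger opening in mm.
Only numpy, scipy, OpenCV 4.12 (cv2) and the standard library are available. Lean on these libraries where they do the work, as an engineer would, in place of code of your own. Each camera call takes 0.05 s, during which the arm holds its last target. There are 200 camera calls.

## Working session

There is one attempt and no reset: what is moved stays moved. The work goes in short steps, Python scripts to look and compute and a shell command to move; the robot and the scene stay as the last step left them, time stands still between calls to the robot, and variables do not carry over. Pictures are saved under pics/ and viewed, about 8 in all and at most 12, crops included, and the job is handed in when it is done.

```bash
mkdir -p pics; cat > h.py <<'E'
import numpy as np, cv2
from workcell import telemetry, viewer, env
def ray(f,px):
    R=cv2.Rodrigues(np.array(f["rvec"],float))[0]; t=np.array(f["tvec"],float).ravel()
    K=np.array(f["K"],float); d=R.T@np.linalg.inv(K)@np.array([px[0],px[1],1.]); return -R.T@t,d
def onz(f,px,z):
    o,d=ray(f,px); return o+d*(z-o[2])/d[2]
def proj(f,P):
    return cv2.projectPoints(np.array(P,float).reshape(-1,1,3),np.array(f["rvec"],float),np.array(f["tvec"],float),np.array(f["K"],float),None)[0].reshape(-1,2)
def tri(f1,p1,f2,p2):
    o1,d1=ray(f1,p1);o2,d2=ray(f2,p2);d1/=np.linalg.norm(d1);d2/=np.linalg.norm(d2)
    s=np.linalg.lstsq(np.c_[d1,-d2],o2-o1,rcond=None)[0]; a=o1+s[0]*d1;b=o2+s[1]*d2
    return (a+b)/2,np.linalg.norm(a-b)
def grab(n):
    f=viewer.grab_frame(n); return f
def save(f,name,crop=None,sc=1):
    im=cv2.cvtColor(f["color"],cv2.COLOR_RGB2BGR)
    if crop: x0,y0,x1,y1=crop; im=im[y0:y1,x0:x1]
    cv2.imwrite("pics/"+name,cv2.resize(im,None,fx=sc,fy=sc,interpolation=cv2.INTER_CUBIC))
E
python3 - <<'E'
from h import *
import pickle
fs={}
for n in("top","side"):
    f=grab(n); save(f,n+"0.png"); fs[n]=f
    o,_=ray(f,(320,240)); print(n,o.round(),onz(f,(320,240),0).round())
pickle.dump(fs,open("f0.pkl","wb")); print(telemetry.state())
E
```

```text
top [ 337.    9. 1248.] [566.   4.   0.]
side [163. 852. 846.] [611. -69.  -0.]
{'time_s': 0.1, 'qpos': array([-6.91542720e+01,  1.83462214e+01,  8.96976356e+01,  8.70722201e-05,
        7.20444826e+01, -1.14629504e+00]), 'qvel': array([ 0.01428487, -0.02796713, -0.09528801, -0.03476932, -0.14760238,
        0.01284741]), 'effort': array([-4.95288896e-04, -4.13332450e+01, -2.32509577e+01,  7.27612618e-02,
        4.22128011e-02, -5.13198972e-05]), 'ee_pos': array([ 215.17519288, -532.77567768,  232.23401176]), 'ee_rot': array([-1.79911680e+02, -1.85003062e-03,  2.19919947e+01]), 'force': array([-0.26225596, -0.39583831, -1.00868196]), 'torque': array([ 0.04775435, -0.00920651, -0.02116898]), 'gripper_width': 91.2645702722085}
```

View pics/top0.png

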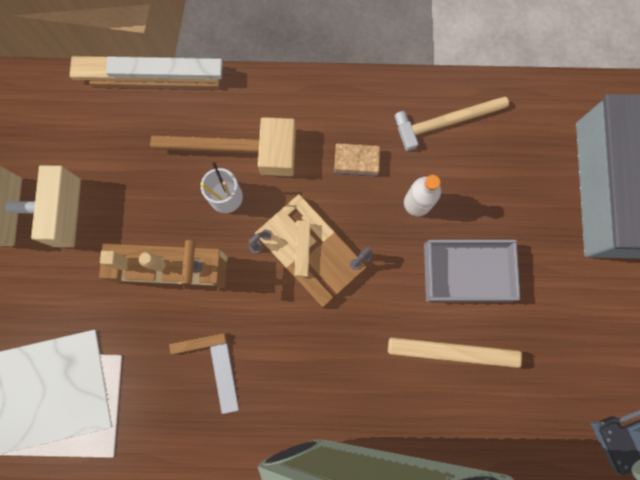

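View pics/side0.png

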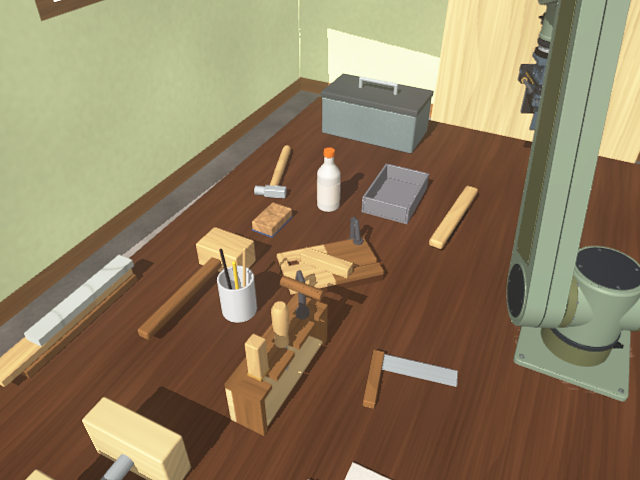

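The top view has the board at about (313,250), the offcut at (302,248), the rack at (163,268) with the awl at its left end (113,260), and the tray at (471,270). The side view agrees. Next I'll zoom in on the board and rack.

```bash
python3 - <<'E'
from h import *
import pickle
fs=pickle.load(open("f0.pkl","rb"))
save(fs["top"],"topz.png",(90,185,390,315),2.66)
save(fs["side"],"sidez.png",(215,230,395,440),2.8)
E
```

```text
(no output)
```

View pics/topz.png

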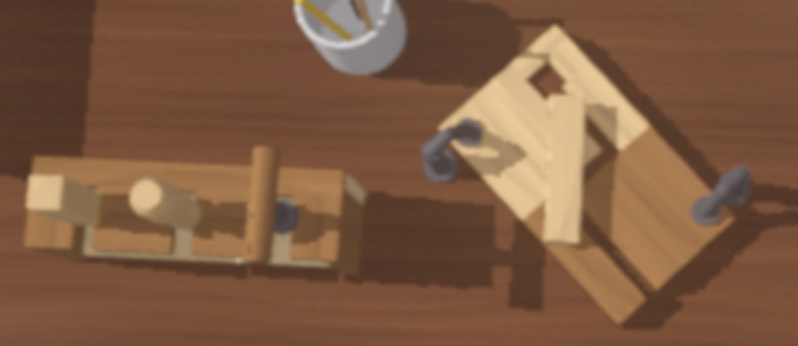

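View pics/sidez.png

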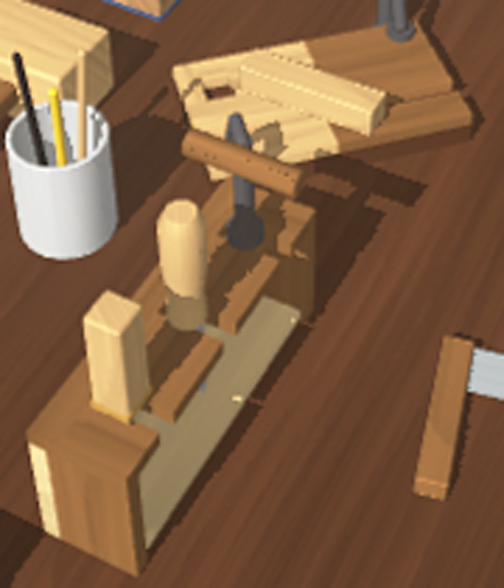

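The zoom shows the pocket at (546,80), the holdfasts at upper left (460,135) and right (715,200), and the offcut running from (566,95) to (562,242). The rack slots open towards the robot. The awl, with its square top at (44,194), is in the far-left slot.

```bash
cat >> h.py <<'E'
def plan(target,yaw_t=None,n=None):
    """suggest rows (tool x,y,z cm, turn deg) to world target"""
    s=telemetry.state();p=s["ee_pos"];y=s["ee_rot"][2]
    d=np.array(target,float)-p; a=0 if yaw_t is None else (y-yaw_t+180)%360-180
    n=n or int(max(np.ceil(np.linalg.norm(d)/58),np.ceil(abs(a)/10),1))
    from scipy.spatial.transform import Rotation as Ro
    for i in range(n):
        R=Ro.from_euler("xyz",[180,0,y-a*i/n],degrees=True).as_matrix()
        print(np.round(R.T@d/n/10,2).tolist(),round(a/n,2))
E
python3 - <<'E'
from h import *
import pickle
fs=pickle.load(open("f0.pkl","rb")); T=fs["top"];S=fs["side"]
z=lambda x,y:((x+.5)/2.66+90-.5,(y+.5)/2.66+185-.5)
g=lambda pts,h:np.array([onz(T,z(*p),h)[:2] for p in pts])
b=g([(556,25),(440,125),(622,325),(733,222)],30);print("board",b.round(1),b.mean(0).round(1),np.linalg.norm(b[0]-b[1]),np.linalg.norm(b[1]-b[2]))
for h in(56,):
  o=g([(549,94),(586,95),(581,244),(545,241)],h);print("off",o.round(1),o.mean(0).round(1),np.linalg.norm(o[0]-o[3]),np.linalg.norm(o[0]-o[1]))
r=g([(33,157),(343,170),(333,268),(25,248)],105);print("rack",r.round(1),r.mean(0).round(1))
a=g([(28,177),(62,177),(62,211),(28,211)],190);print("awl",a.round(1),a.mean(0).round(1))
zs=lambda x,y:((x+.5)/2.8+215-.5,(y+.5)/2.8+230-.5)
print("awl tri",tri(T,z(44,194),S,zs(116,308)))
print("awl base side onz", onz(S,zs(115,403),105).round(1))
t=np.array([onz(T,p,50)[:2] for p in[(425,240),(516.5,240),(519,300.5),(427,301)]]);print("tray",t.round(1),t.mean(0).round(1))
E
```

```text
board [[663.4  53.6]
 [576.1 147.5]
 [414.3  -6. ]
 [500.  -95.4]] [538.4  24.9] 128.14683599323206 223.06708769284637
off [[598.4  56.9]
 [598.2  26.8]
 [476.4  28.2]
 [478.2  57. ]] [537.8  42.2] 120.20803241850822 30.09450846837102
rack [[529.9 452.9]
 [524.5 212.5]
 [448.5 216.4]
 [459.1 453. ]] [490.5 333.7]
awl [[501.  422.3]
 [501.4 398. ]
 [477.  395.9]
 [476.5 420.1]] [489.  409.1]
awl tri (array([489.44434969, 409.23898823, 192.42128852]), np.float64(1.831837434249595))
awl base side onz [496.2 412.8 105. ]
tray [[ 561.2 -222.4]
 [ 565.1 -420. ]
 [ 434.7 -419.9]
 [ 429.7 -224.8]] [ 497.7 -321.8]
```

```bash
python3 -c "
from h import *
plan([538,42,200],0,14)"
```

```text
[3.68, -2.94, 0.23] 1.57
[3.59, -3.04, 0.23] 1.57
[3.51, -3.14, 0.23] 1.57
[3.42, -3.24, 0.23] 1.57
[3.33, -3.33, 0.23] 1.57
[3.24, -3.42, 0.23] 1.57
[3.14, -3.51, 0.23] 1.57
[3.05, -3.59, 0.23] 1.57
[2.95, -3.67, 0.23] 1.57
[2.85, -3.75, 0.23] 1.57
[2.74, -3.83, 0.23] 1.57
[2.64, -3.9, 0.23] 1.57
[2.53, -3.97, 0.23] 1.57
[2.42, -4.04, 0.23] 1.57
```

```bash
python3 -m jog '[[[3.7,-2.9,0.2],1.6,0.6],[[3.6,-3.0,0.2],1.6,0.6],[[3.5,-3.1,0.2],1.6,0.6],[[3.4,-3.2,0.2],1.6,0.6],[[3.3,-3.3,0.2],1.6,0.6],[[3.2,-3.4,0.2],1.6,0.6],[[3.1,-3.5,0.2],1.6,0.6],[[3.1,-3.6,0.2],1.6,0.6],[[3.0,-3.7,0.2],1.6,0.6],[[2.9,-3.8,0.2],1.6,0.6]]' 20; python3 -c "
from h import *
plan([538,42,150],0)"
```

```text
time_s: 1.35
ee_pos: [454.4, -114.4, 208.9]
ee_rot: [-179.7, 0.2, 5.0]
force: [0.7, -0.1, -0.6]
gripper_width: 54.6
[2.43, -3.71, 1.47] 1.26
[2.34, -3.76, 1.47] 1.26
[2.26, -3.82, 1.47] 1.26
[2.18, -3.86, 1.47] 1.26
```

```bash
python3 -m jog '[[[2.4,-3.7,1.5],1.3,0.5],[[2.3,-3.7,1.5],1.3,0.5],[[2.2,-3.8,1.5],1.3,0.5],[[2.2,-3.8,1.5],1.3,0.5],[[0,0,0],0,0.5]]' ; python3 -c "
from h import *
plan([538,42,80],0)"
```

```text
time_s: 1.98
ee_pos: [539.7, 48.6, 146.0]
ee_rot: [-179.8, 0.3, -0.1]
force: [-0.2, -0.3, 0.4]
gripper_width: 45.5
[-0.09, 0.33, 3.3] -0.04
[-0.09, 0.33, 3.3] -0.04
```

```bash
python3 -m jog '[[[-0.1,0.4,2.5],0,0.5],[[0,0.2,2.5],0,0.5],[[0,0,2.0],0,0.5],[[0,0,1.5],0,0.5],[[0,0,0],0,0.5]]' ; python3 - <<'E'
from h import *
plan([538,42,53],0)
f=grab("top"); save(f,"g1.png",(250,170,390,310),3)
E
```

```text
time_s: 2.6
ee_pos: [536.9, 40.0, 59.2]
ee_rot: [-179.9, 0.3, -0.1]
force: [0.9, 0.5, 0.2]
gripper_width: 45.4
[0.11, -0.2, 0.62] -0.07
```

View pics/g1.png

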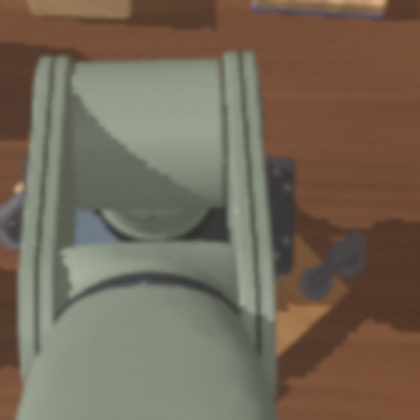

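The arm hides the grasp in this view: the gripper spans columns 20–290. The readings place it correctly, so I'll close and lift.

```bash
python3 -m jog '[[[0.1,-0.2,0.6],0,0.5],[[0,0,0],0,0.2],[[0,0,0],0,0.1],[[0,0,0],0,0.1],[[0,0,-3],0,0.1],[[0,0,-5],0,0.1],[[0,0,-5],0,0.1],[[0,0,-3],0,0.1]]' 20; python3 -c "
from h import *
plan([498,-322,200],90)"
```

```text
time_s: 3.65
ee_pos: [538.3, 41.9, 217.7]
ee_rot: [-179.9, 0.4, -0.0]
force: [0.9, -0.0, -0.1]
gripper_width: 28.0
[-0.4, 3.64, 0.18] -9.0
[-0.97, 3.53, 0.18] -9.0
[-1.51, 3.34, 0.18] -9.0
[-2.01, 3.06, 0.18] -9.0
[-2.46, 2.71, 0.18] -9.0
[-2.86, 2.29, 0.18] -9.0
[-3.18, 1.81, 0.18] -9.0
[-3.42, 1.29, 0.18] -9.0
[-3.59, 0.74, 0.18] -9.0
[-3.66, 0.17, 0.18] -9.0
```

```bash
python3 -m jog '[[[-0.4,3.6,0.2],-9,0.1],[[-1.0,3.5,0.2],-9,0.1],[[-1.5,3.3,0.2],-9,0.1],[[-2.0,3.1,0.2],-9,0.1],[[-2.5,2.7,0.2],-9,0.1],[[-2.9,2.3,0.2],-9,0.1],[[-3.2,1.8,0.2],-9,0.1],[[-3.4,1.3,0.2],-9,0.1],[[-3.6,0.7,0.2],-9,0.1],[[-3.7,0.2,0.2],-9,0.1]]'; python3 -m jog '[[[0,0,0],0,0.1]]'; python3 -c "
from h import *
plan([498,-322,75],89)"
```

```text
time_s: 4.9
ee_pos: [506.8, -331.4, 201.4]
ee_rot: [179.7, -0.1, 93.3]
force: [0.3, 0.4, -0.2]
gripper_width: 28.3
time_s: 5.03
ee_pos: [506.3, -333.5, 200.9]
ee_rot: [179.8, -0.1, 93.1]
force: [-0.3, 0.1, -1.3]
gripper_width: 27.7
[0.4, -0.25, 4.2] 1.38
[0.39, -0.26, 4.2] 1.38
[0.38, -0.27, 4.2] 1.38
```

```bash
python3 -m jog '[[[0.4,-0.25,4],1.4,0.1],[[0.4,-0.3,4],1.4,0.1],[[0.3,-0.2,3],1.2,0.1],[[0,0,0],0,0.1]]'; python3 -c "
from h import *
plan([498,-322,35],89)"
```

```text
time_s: 5.52
ee_pos: [499.5, -319.5, 89.5]
ee_rot: [179.6, -0.2, 88.7]
force: [0.4, 0.3, 0.8]
gripper_width: 28.0
[-0.25, -0.14, 5.45] -0.25
```

```bash
python3 -m jog '[[[0,0,2],0,0.1],[[0,0,1.5],0,0.1],[[0,0,0],0,0.1]]'; python3 -c "
from h import *
plan([498,-322,33],89)"
```

```text
time_s: 5.9
ee_pos: [502.6, -319.7, 57.7]
ee_rot: [179.3, 0.0, 88.8]
force: [-0.9, -0.3, 0.2]
gripper_width: 28.0
[-0.24, -0.46, 2.47] -0.22
```

Lowering the last bit, releasing, and backing out.

```bash
python3 -m jog '[[[-0.2,-0.4,1.5],0,0.1],[[0,0,0.8],0,0.1],[[0,0,0],0,0.1],[[0,0,0],0,0.45],[[0,0,0],0,0.5],[[0,0,-2],0,0.5],[[0,0,-5],0,0.5],[[0,0,-6],0,0.5],[[0,0,-6],0,0.5],[[0,0,-6],0,0.5]]'; python3 - <<'E'
from h import *
plan([489.3,409.2,290],0)
print(telemetry.state()["qpos"].round())
E
```

```text
time_s: 7.15
ee_pos: [494.5, -320.9, 288.7]
ee_rot: [179.5, -0.1, 88.8]
force: [0.9, -1.7, -0.4]
gripper_width: 45.3
[5.61, -0.16, -0.01] 6.83
[5.56, -0.83, -0.01] 6.83
[5.42, -1.48, -0.01] 6.83
[5.2, -2.12, -0.01] 6.83
[4.91, -2.72, -0.01] 6.83
[4.56, -3.28, -0.01] 6.83
[4.13, -3.8, -0.01] 6.83
[3.65, -4.27, -0.01] 6.83
[3.12, -4.67, -0.01] 6.83
[2.54, -5.01, -0.01] 6.83
[1.93, -5.28, -0.01] 6.83
[1.29, -5.47, -0.01] 6.83
[0.63, -5.58, -0.01] 6.83
[-34.  18.  82.   0.  80. -33.]
```

```bash
python3 -m jog '[[[5,0,0],0,0.5],[[5.8,0,0],0,0.5],[[5.8,0,0],0,0.5],[[5.8,0,0],0,0.5],[[5.8,0,0],0,0.5],[[5.8,0,0],0,0.5],[[5.8,0,0],0,0.5],[[5.8,0,0],0,0.5],[[5.8,0,0],0,0.5],[[5.8,0,0],0,0.5]]'; python3 - <<'E'
from h import *
plan([489.3,409.2,290],88)
f=grab("side"); save(f,"s2.png",(250,150,450,300),3)
f=grab("top"); import pickle; pickle.dump(f,open("ft.pkl","wb"))
E
```

```text
time_s: 8.4
ee_pos: [511.7, 263.2, 298.2]
ee_rot: [178.0, 0.3, 88.3]
force: [0.7, 0.7, 0.3]
gripper_width: 45.4
[4.84, -0.89, 0.27] 0.1
[4.84, -0.9, 0.27] 0.1
[4.84, -0.91, 0.27] 0.1
```

```bash
python3 -m jog '[[[4.5,-0.9,0.3],0,0.5],[[4.5,-0.9,0.3],0,0.5],[[3.5,-0.9,0.3],0,0.5],[[0,0,0],0,0.5],[[0,0,0],0,0.5]]'; python3 - <<'E'
from h import *
plan([489.3,409.2,250],88)
f=grab("top"); save(f,"t2.png",(230,150,550,320),2.5)
E
```

```text
time_s: 9.12
ee_pos: [487.7, 392.7, 287.7]
ee_rot: [178.0, 0.2, 88.6]
force: [-0.1, -0.2, 0.0]
gripper_width: 45.7
[1.65, 0.12, 3.77] 0.59
```

View pics/t2.png

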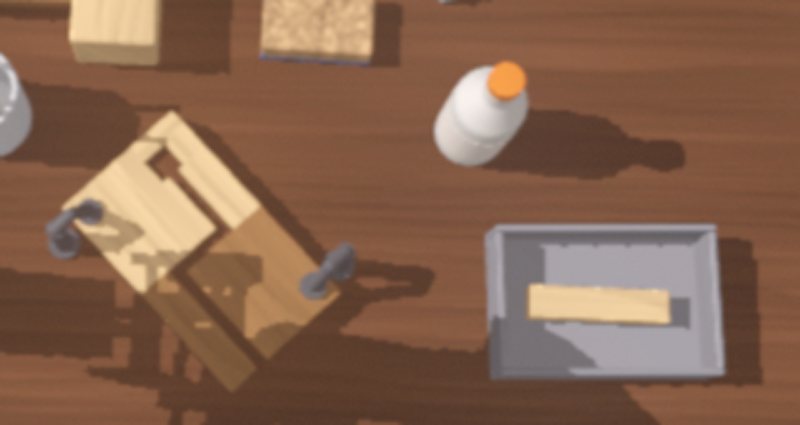

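The offcut lies in the tray at (598,305). The board is clear, with the pocket at (163,165) and the channel visible. The tool has picked up a 2° tilt, so I'll test briefly whether motion direction undoes it.

```bash
python3 -m jog '[[[0,-6,0],0,0.5],[[0,-6,0],0,0.5],[[0,0,0],0,0.5]]'|grep -v f; python3 -m jog '[[[0,1.5,0],0,0.5],[[0,1.5,0],0,0.5],[[0,1.5,0],0,0.5],[[0,1.5,0],0,0.5],[[0,1.5,0],0,0.5],[[0,1.5,0],0,0.5],[[0,0,0],0,0.5]]' ; python3 - <<'E'
from h import *
plan([489.3,409.2,250],88)
E
```

```text
time_s: 9.55
ee_pos: [367.1, 391.9, 283.5]
ee_rot: [177.9, 0.2, 88.2]
gripper_width: 45.6
time_s: 10.42
ee_pos: [469.6, 386.7, 286.9]
ee_rot: [177.8, 0.2, 87.8]
force: [-0.3, -0.7, -0.2]
gripper_width: 45.9
[2.32, 1.88, 3.69] -0.2
```

```bash
python3 -m jog '[[[1.2,1,2],0,0.5],[[1.1,0.9,1.5],0,0.5],[[0,0,0],0,0.5],[[0,0,0],0,0.5]]' ; python3 - <<'E'
from h import *
plan([489.3,409.2,160],88,1)
f=grab("side"); save(f,"s3.png",(180,200,380,440),2.5)
E
```

```text
time_s: 10.92
ee_pos: [490.8, 410.9, 248.7]
ee_rot: [177.9, 0.3, 87.9]
force: [0.4, -0.2, 0.7]
gripper_width: 45.3
[-0.18, -0.15, 8.87] -0.1
```

View pics/s3.png

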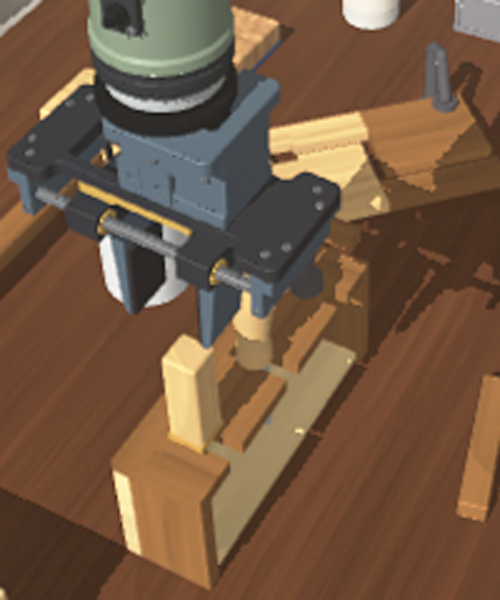

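The fingers straddle the square handle, whose top is at (188,350), with clearance to the chisel. Descending to grip.

```bash
python3 -m jog '[[[-0.2,-0.2,2],0,0.5],[[0,0,2],0,0.5],[[0,0,1.5],0,0.5],[[0,0,1],0,0.5],[[0,0,0.5],0,0.5],[[0,0,0],0,0.5]]'|grep -v f ; python3 - <<'E'
from h import *
plan([489.3,409.2,157],88,1)
E
```

```text
time_s: 11.72
ee_pos: [491.7, 409.2, 180.2]
ee_rot: [177.6, 0.0, 87.9]
gripper_width: 45.8
[-0.01, -0.24, 2.32] -0.07
```

```bash
python3 -m jog '[[[0,-0.2,1],0,0.5],[[0,-0.1,0.9],0,0.5],[[0,0,0.4],0,0.5],[[0,0,0],0,0.5]]'|grep -v f ; python3 - <<'E'
from h import *
plan([489.3,409.2,157],88,1)
E
python3 -m jog '[[[0,0,0],0,0.3],[[0,0,0],0,0.2],[[0,0,0],0,0.1],[[0,0,0],0,0.1]]' 35; python3 -m jog '[[[0,0,-0.5],0,0.1],[[0,0,-0.5],0,0.1],[[0,0,0],0,0.1]]'
```

```text
time_s: 12.22
ee_pos: [489.8, 409.6, 156.2]
ee_rot: [177.6, -0.0, 87.9]
gripper_width: 45.6
[-0.04, -0.04, -0.08] -0.06
time_s: 12.72
ee_pos: [490.1, 409.8, 156.7]
ee_rot: [177.5, -0.1, 87.9]
force: [1.0, 0.6, -0.6]
gripper_width: 26.1
time_s: 13.1
ee_pos: [489.6, 409.9, 167.6]
ee_rot: [177.5, -0.1, 87.9]
force: [0.0, 0.4, -0.9]
gripper_width: 26.2
```

```bash
python3 -m jog '[[[0,0,-2],0,0.1],[[0,0,-3],0,0.1],[[0,0,-3],0,0.1],[[0,0,-2],0,0.1],[[0,-2,0],0,0.1],[[0,-3,0],0,0.1],[[0,-4,0],0,0.1],[[0,-3,0],0,0.1],[[0,-1,0],0,0.1],[[0,0,0],0,0.1]]'; python3 - <<'E'
from h import *
import pickle
f=grab("top"); pickle.dump(f,open("fb.pkl","wb")); save(f,"b1.png",(250,190,370,310),5)
E
```

```text
time_s: 14.35
ee_pos: [344.6, 411.7, 258.6]
ee_rot: [178.1, 0.4, 88.0]
force: [0.5, 0.2, -1.5]
gripper_width: 25.7
```

View pics/b1.png

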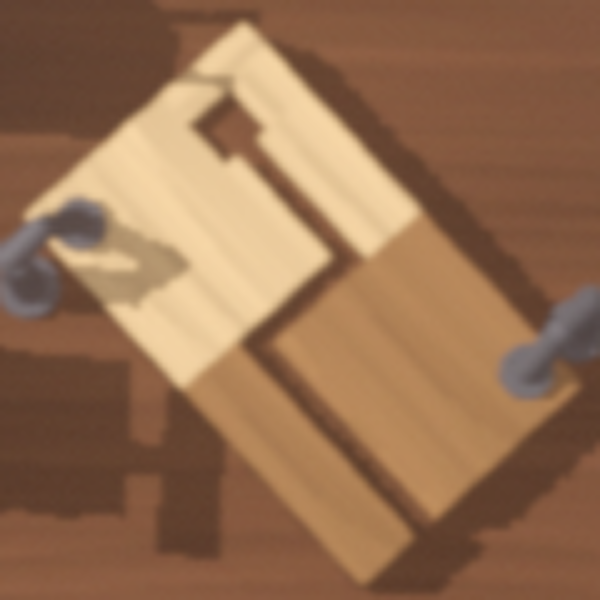

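The picture shows the bare board with corners (247,20), (25,216), (365,586) and (580,386). The pocket is at (228,128), the channel corners are at (352,259) and (258,345), and the open end is at (425,530). I'll fit a rigid pose to these points.

```bash
cat > fit.py <<'E'
from h import *
import pickle
f=pickle.load(open("fb.pkl","rb"))
px=[(247,20),(25,216),(365,586),(580,386),(335,257),(370,260),(272,343),(243,347),(434,522),(415,538),(191,127),(222,160),(264,128)]
bd=np.array([(-110,65),(-110,-65),(110,-65),(110,65),(-6,22),(6,34),(6,-22),(-6,-34),(110,-22),(110,-34),(-93,15),(-67,15),(-67,41)],float)
w=np.array([onz(f,((x+.5)/5+249.5,(y+.5)/5+189.5),30)[:2] for x,y in px])
bc=bd-bd.mean(0);wc=w-w.mean(0)
th=np.arctan2((bc[:,0]*wc[:,1]-bc[:,1]*wc[:,0]).sum(),(bc*wc).sum())
R=np.array([[np.cos(th),-np.sin(th)],[np.sin(th),np.cos(th)]]);t=w.mean(0)-R@bd.mean(0)
B=lambda x,y:R@np.array([x,y],float)+t
if __name__=="__main__":
    print("yaw",np.degrees(th),"t",t); print((w-(bd@R.T+t)).round(1).tolist())
    for n,p in dict(start=(-80,28),c1=(0,28),c2=(0,-28),end=(95,-28)).items(): print(n,B(*p).round(1))
    plan([400,150,258],None)
E
cat >> h.py <<'E'
L=131.7
from scipy.spatial.transform import Rotation as Ro
def tip(s=None):
    s=s or telemetry.state(); R=Ro.from_euler("xyz",s["ee_rot"],degrees=True).as_matrix(); return s["ee_pos"]+R[:,2]*L,R
E
python3 fit.py
```

```text
yaw -136.60267827497253 t [538.48532872  25.37105177]
[[1.4, -0.7], [-0.2, 0.3], [0.5, -1.1], [-0.2, 1.3], [-0.0, -1.8], [-0.6, -0.2], [0.2, 1.2], [-2.3, -3.1], [-0.9, 0.9], [0.2, 0.3], [-1.2, -1.8], [3.0, 2.0], [0.0, 2.7]]
start [615.9  60. ]
c1 [557.7   5. ]
c2 [519.2  45.7]
end [450.2 -19.6]
[-5.19, 1.29, 0.01] 0.0
[-5.19, 1.29, 0.01] 0.0
[-5.19, 1.29, 0.01] 0.0
[-5.19, 1.29, 0.01] 0.0
[-5.19, 1.29, 0.01] 0.0
```

```bash
python3 -m jog '[[[-3,0.6,0],0,0.1],[[-5,1.2,0],0,0.1],[[-5,1.2,0],0,0.1],[[-5,1.2,0],0,0.1],[[-5,1.2,0],0,0.1],[[-3,0.6,0],0,0.1],[[0,0,0],0,0.1]]'; python3 -c "
from h import *
plan([590,65,255],43.4,9)"
```

```text
time_s: 15.28
ee_pos: [404.3, 141.3, 261.2]
ee_rot: [177.8, 0.4, 87.6]
force: [0.7, 1.1, -0.8]
gripper_width: 25.6
[-0.76, 2.1, 0.07] 4.92
[-0.58, 2.15, 0.07] 4.92
[-0.39, 2.2, 0.07] 4.92
[-0.2, 2.22, 0.07] 4.92
[-0.01, 2.23, 0.07] 4.92
[0.18, 2.22, 0.07] 4.92
[0.37, 2.2, 0.07] 4.92
[0.56, 2.16, 0.07] 4.92
[0.74, 2.1, 0.07] 4.92
```

```bash
python3 -m jog '[[[-0.8,2.1,0],4.9,0.1],[[-0.6,2.1,0],4.9,0.1],[[-0.4,2.2,0],4.9,0.1],[[-0.2,2.2,0],4.9,0.1],[[0,2.2,0],4.9,0.1],[[0.2,2.2,0],4.9,0.1],[[0.4,2.2,0],4.9,0.1],[[0.6,2.2,0],4.9,0.1],[[0.7,2.1,0],4.9,0.1],[[0,0,0],0,0.1]]'; cat >> fit.py <<'E'
def rel(bx,by,z):
    "tool-axis shift (cm) to bring the awl tip over board point"
    p,R_=tip(); d=np.r_[B(bx,by),z]-p; q=R.T@(p[:2]-t)
    print("tip",p.round(1),"board",q.round(1),"shift cm",(R_.T@d/10).round(2),"turn",round(telemetry.state()["ee_rot"][2]-43.4,1))
E
python3 -c "
from fit import *
rel(-80,28,90)"
```

```text
time_s: 16.52
ee_pos: [600.8, 68.2, 265.7]
ee_rot: [178.3, -1.5, 42.2]
force: [-0.8, 0.6, -0.3]
gripper_width: 25.8
tip [606.   67.8 134.1] board [-78.1  15.6] shift cm [0.1  1.11 4.45] turn -1.2
```

```bash
python3 -m jog '[[[0.1,0.5,2],-1.2,0.1],[[0,0.5,2],0,0.1],[[0,0,1.5],0,0.1],[[0,0,0],0,0.1],[[0,0,0],0,0.1]]'; python3 - <<'E'
from fit import *
rel(-80,28,45)
f=grab("side"); p=proj(f,[tip()[0],np.r_[B(-80,28),20]]); print(p)
x,y=p[0].astype(int); x0,y0=x-70,y-70; save(f,"s4.png",(x0,y0,x0+140,y0+120),5); print(x0,y0)
E
```

```text
time_s: 17.15
ee_pos: [609.8, 65.2, 209.3]
ee_rot: [178.5, -1.5, 43.8]
force: [0.5, -0.1, -0.6]
gripper_width: 25.7
tip [614.7  65.   77.7] board [-82.6  23.6] shift cm [-0.35  0.35  3.27] turn 0.4
[[292.91651996 246.68542875]
 [294.15144412 264.09683593]]
222 176
```

View pics/s4.png

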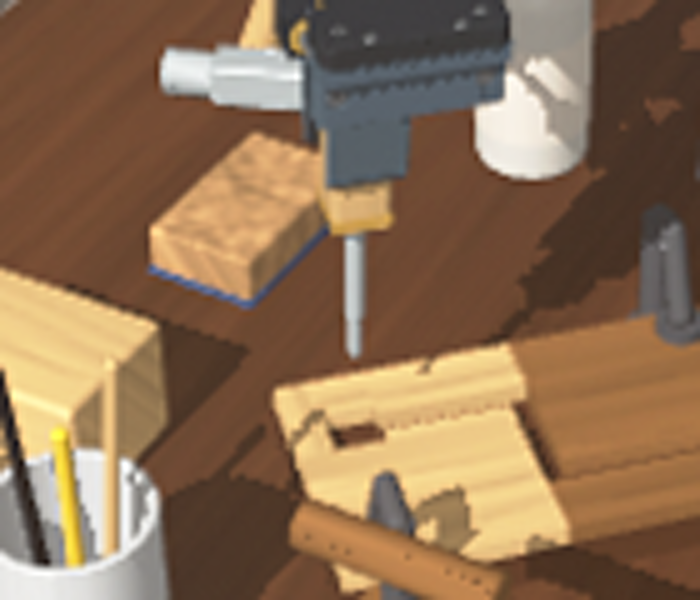

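The tip appears at (354,355) in the crop, which is full-frame (292.8,247.0) against a predicted (292.9,246.7). The pocket at (357,434) also agrees. Lowering into it.

```bash
python3 -m jog '[[[-0.3,0.3,1],0.4,0.1],[[0,0,1],0,0.1],[[0,0,0.8],0,0.1],[[0,0,0],0,0.1],[[0,0,0],0,0.1]]'; python3 -c "
from fit import *
rel(-80,28,22)"
```

```text
time_s: 17.82
ee_pos: [611.0, 60.5, 180.3]
ee_rot: [178.4, -1.6, 43.3]
force: [-0.4, -0.2, -0.7]
gripper_width: 25.7
tip [616.2  60.4  48.7] board [-80.5  27.9] shift cm [-0.12 -0.07  2.67] turn -0.1
```

```bash
python3 -m jog '[[[-0.1,-0.1,0.8],0,0.1],[[0,0,0.8],0,0.1],[[0,0,0.5],0,0.1],[[0,0,0.2],0,0.1],[[0,0,0],0,0.1]]'; python3 -c "
from fit import *
rel(-80,28,20)"
```

```text
time_s: 18.45
ee_pos: [610.6, 60.6, 155.8]
ee_rot: [178.4, -1.6, 43.3]
force: [-0.5, 0.2, 0.0]
gripper_width: 25.9
tip [615.7  60.5  24.2] board [-80.3  27.6] shift cm [-0.04  0.03  0.42] turn -0.1
```

```bash
python3 -m jog '[[[0,0,0.2],0,0.1],[[0,0,0.1],0,0.1],[[0,0,0],0,0.1]]'; python3 -c "
from fit import *
rel(0,28,20)"
```

```text
time_s: 18.82
ee_pos: [611.0, 60.6, 153.1]
ee_rot: [178.4, -1.6, 43.3]
force: [0.0, 0.8, -1.3]
gripper_width: 25.9
tip [616.3  60.5  21.5] board [-80.7  28. ] shift cm [-8.07  0.01 -0.08] turn -0.1
```

```bash
python3 -m jog '[[[-0.5,0,-0.01],0,0.1],[[-0.5,0,-0.01],0,0.1],[[-0.5,0,-0.01],0,0.1],[[-0.5,0,-0.01],0,0.1],[[-0.5,0,-0.01],0,0.1],[[-0.5,0,-0.01],0,0.1]]'; python3 -c "
from fit import *
rel(0,28,20.5)"
```

```text
time_s: 19.58
ee_pos: [587.6, 38.6, 153.1]
ee_rot: [178.3, -1.6, 43.3]
force: [0.0, -0.9, -0.9]
gripper_width: 25.8
tip [593.   38.4  21.6] board [-48.5  28. ] shift cm [-4.86  0.01 -0.03] turn -0.1
```

```bash
python3 -m jog '[[[-0.5,0,-0.01],0,0.1],[[-0.5,0,0],0,0.1],[[-0.5,0,0],0,0.1],[[-0.5,0,-0.01],0,0.1],[[-0.5,0,0],0,0.1],[[-0.5,0,-0.01],0,0.1],[[-0.5,0,0],0,0.1]]'; python3 -c "
from fit import *
rel(0,28,20.5)"
```

```text
time_s: 20.45
ee_pos: [560.4, 12.8, 152.5]
ee_rot: [178.3, -1.7, 43.3]
force: [-0.0, -0.5, -0.4]
gripper_width: 25.8
tip [565.8  12.6  20.9] board [-11.1  28. ] shift cm [-1.11  0.    0.01] turn -0.1
```

```bash
python3 -m jog '[[[-0.5,0,-0.01],0,0.1],[[-0.4,0,-0.01],0,0.1],[[0,0,0],0,0.1]]'; python3 -c "
from fit import *
rel(0,28,20.7);rel(0,-28,20.7)"
```

```text
time_s: 20.82
ee_pos: [553.1, 6.0, 152.5]
ee_rot: [178.3, -1.7, 43.3]
force: [-0.4, -0.3, -0.4]
gripper_width: 25.8
tip [558.4   5.8  20.9] board [-1.  27.9] shift cm [-0.1   0.01  0.01] turn -0.1
tip [558.4   5.8  20.9] board [-1.  27.9] shift cm [-0.11 -5.59 -0.15] turn -0.1
```

```bash
python3 -m jog '[[[-0.1,-0.5,-0.01],0,0.1],[[0,-0.5,-0.02],0,0.1],[[0,-0.5,-0.01],0,0.1],[[0,-0.5,-0.02],0,0.1],[[0,-0.5,-0.01],0,0.1],[[0,-0.5,-0.02],0,0.1]]'; python3 -c "
from fit import *
rel(0,-28,20.7)"
```

```text
time_s: 21.58
ee_pos: [530.5, 29.0, 152.5]
ee_rot: [178.3, -1.7, 43.3]
force: [-0.1, -0.0, -0.6]
gripper_width: 25.9
tip [535.9  28.9  20.9] board [-0.5 -4.3] shift cm [-0.05 -2.37 -0.05] turn -0.1
```

```bash
python3 -m jog '[[[-0.1,-0.5,-0.01],0,0.1],[[0,-0.5,-0.01],0,0.1],[[0,-0.5,-0.01],0,0.1],[[0,-0.5,-0.02],0,0.1],[[0,-0.2,0],0,0.1],[[0,0,0],0,0.1]]'; python3 -c "
from fit import *
rel(0,-28,20.7);rel(96,-28,20.7)"
```

```text
time_s: 22.32
ee_pos: [513.3, 45.6, 152.4]
ee_rot: [178.3, -1.7, 43.4]
force: [0.5, 0.3, -0.3]
gripper_width: 25.8
tip [518.7  45.5  20.8] board [  0.5 -28.2] shift cm [0.05 0.02 0.01] turn -0.0
tip [518.7  45.5  20.8] board [  0.5 -28.2] shift cm [-9.55  0.03 -0.27] turn -0.0
```

```bash
python3 -m jog '[[[-0.5,0,-0.01],0,0.1],[[-0.5,0,-0.02],0,0.1],[[-0.5,0,-0.01],0,0.1],[[-0.5,0,-0.02],0,0.1],[[-0.5,0,-0.01],0,0.1],[[-0.5,0,-0.01],0,0.1],[[-0.5,0,-0.01],0,0.1],[[-0.5,0,-0.01],0,0.1]]'; python3 -c "
from fit import *
rel(96,-28,20.7)"
```

```text
time_s: 23.32
ee_pos: [482.3, 15.9, 152.2]
ee_rot: [178.3, -1.7, 43.3]
force: [-0.3, -0.4, -1.5]
gripper_width: 25.6
tip [487.7  15.7  20.7] board [ 43.5 -27.8] shift cm [-5.24 -0.01 -0.16] turn -0.1
```

```bash
python3 -m jog '[[[-0.5,0,-0.02],0,0.1],[[-0.5,0,-0.02],0,0.1],[[-0.5,0,-0.01],0,0.1],[[-0.5,0,-0.02],0,0.1],[[-0.5,0,-0.01],0,0.1],[[-0.5,0,-0.02],0,0.1]]'; python3 -c "
from fit import *
rel(96,-28,20.7)
f=grab('side'); p=proj(f,[tip()[0]])[0].astype(int); save(f,'s5.png',(p[0]-70,p[1]-60,p[0]+70,p[1]+45),5)"
```

```text
time_s: 24.08
ee_pos: [458.9, -6.1, 152.4]
ee_rot: [178.3, -1.7, 43.3]
force: [0.1, -1.3, -0.6]
gripper_width: 26.0
tip [464.3  -6.3  20.8] board [ 75.6 -27.9] shift cm [-2.04 -0.   -0.05] turn -0.1
```

View pics/s5.png

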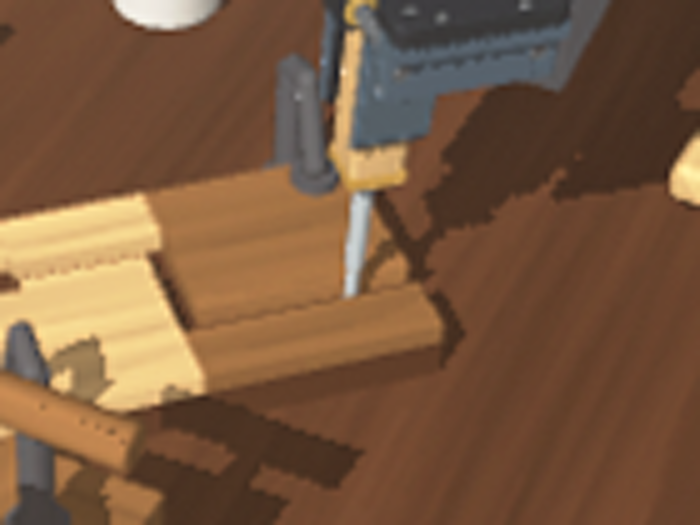

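The awl's point disappears into the channel at (350,298), well within the groove. On to seam_end and then lift.

```bash
python3 -m jog '[[[-0.5,0,-0.02],0,0.1],[[-0.5,0,-0.01],0,0.1],[[-0.5,0,-0.01],0,0.1],[[-0.5,0,-0.01],0,0.1],[[-0.1,0,0],0,0.1],[[0,0,0],0,0.1]]'; python3 -c "
from fit import *
rel(97,-28,20.7)"
```

```text
time_s: 24.88
ee_pos: [442.0, -22.0, 152.3]
ee_rot: [178.3, -1.6, 43.3]
force: [-0.2, 0.6, -0.7]
gripper_width: 26.2
tip [447.3 -22.2  20.8] board [ 98.9 -28. ] shift cm [0.19 0.   0.01] turn -0.1
```

```bash
python3 -m jog '[[[0,0,-1],0,0.1],[[0,0,-2.5],0,0.1],[[0,0,-3],0,0.1],[[0,0,-3],0,0.1],[[0,0,-1.5],0,0.1],[[0,0,0],0,0.1]]'; python3 -c "
from fit import *
plan([350,400,260],88,12)"
```

```text
time_s: 25.62
ee_pos: [438.2, -21.3, 269.0]
ee_rot: [178.2, -1.8, 43.4]
force: [0.2, 0.3, -0.7]
gripper_width: 25.8
[1.88, -3.06, 0.07] -3.72
[2.07, -2.93, 0.07] -3.72
[2.26, -2.79, 0.07] -3.72
[2.43, -2.64, 0.07] -3.72
[2.6, -2.47, 0.07] -3.72
[2.75, -2.3, 0.07] -3.72
[2.9, -2.12, 0.07] -3.72
[3.03, -1.92, 0.07] -3.72
[3.15, -1.72, 0.07] -3.72
[3.25, -1.52, 0.07] -3.72
[3.34, -1.3, 0.07] -3.72
[3.42, -1.08, 0.07] -3.72
```

```bash
python3 -m jog '[[[1.9,-3.1,0.1],-3.7,0.1],[[2.1,-2.9,0.1],-3.7,0.1],[[2.3,-2.8,0.1],-3.7,0.1],[[2.4,-2.6,0.1],-3.7,0.1],[[2.6,-2.5,0.1],-3.7,0.1],[[2.7,-2.3,0],-3.7,0.1],[[2.9,-2.1,0],-3.7,0.1],[[3.0,-1.9,0],-3.7,0.1],[[3.1,-1.7,0],-3.7,0.1],[[3.2,-1.5,0],-3.7,0.1]]'; python3 -c "
from fit import *
plan([350,405,260],88)"
```

```text
time_s: 26.88
ee_pos: [358.6, 336.3, 253.4]
ee_rot: [177.9, 0.1, 81.4]
force: [0.6, 0.3, -1.5]
gripper_width: 25.9
[3.33, -0.94, -0.33] -3.32
[3.38, -0.75, -0.33] -3.32
```

```bash
python3 -m jog '[[[3.0,-0.5,-0.6],-3.3,0.1],[[3.0,0,-0.6],-3,0.1],[[0.5,0,0],0,0.1],[[0,0,0],0,0.1],[[0,0,0],0,0.1]]'; python3 -c "
from fit import *
plan([486,410,255],87.9)"
```

```text
time_s: 27.5
ee_pos: [358.0, 403.2, 260.8]
ee_rot: [178.2, 0.7, 88.0]
force: [-0.3, -0.5, -0.7]
gripper_width: 25.7
[0.37, 4.26, 0.19] 0.04
[0.38, 4.26, 0.19] 0.04
[0.38, 4.26, 0.19] 0.04
```

```bash
python3 -m jog '[[[0.3,2.5,0],0,0.1],[[0.3,3.5,0],0,0.1],[[0.2,3.5,0],0,0.1],[[0,2.5,0],0,0.1],[[0,0.8,0],0,0.1],[[0,0,0],0,0.1],[[0,0,0],0,0.1]]'; cat >> h.py <<'E'
def og(tx=492,ty=409.8):
    s=telemetry.state(); R=Ro.from_euler("xyz",s["ee_rot"],degrees=True).as_matrix(); o=s["ee_pos"]+R[:,2]*51.7
    print("origin",o.round(1),"tip",tip()[0].round(1),"rot",s["ee_rot"].round(1),"shift",(R.T@(np.array([tx,ty,106])-o)/10).round(2))
E
python3 -c "
from h import *
og()"
```

```text
time_s: 28.38
ee_pos: [487.5, 400.0, 264.6]
ee_rot: [178.4, 0.9, 87.7]
force: [-0.9, -0.1, -1.2]
gripper_width: 26.2
origin [488.9 399.2 212.9] tip [491.  397.8 132.9] rot [178.4   0.9  87.7] shift [ 1.24 -0.02 10.68]
```

```bash
python3 -m jog '[[[0.6,0,0],-0.3,0.1],[[0.5,0,0],0,0.1],[[0,0,0],0,0.1],[[0,0,0],0,0.1]]'|grep -v f; python3 -c "
from h import *
og()
f=grab('side'); import pickle; save(f,'s6.png',(215,300,335,430),4.5); print(proj(f,[tip()[0]]))"
```

```text
time_s: 28.88
ee_pos: [485.9, 412.6, 265.0]
ee_rot: [178.5, 0.9, 88.1]
gripper_width: 26.2
origin [487.2 411.7 213.3] tip [489.3 410.4 133.3] rot [178.5   0.9  88.1] shift [-1.000e-02  1.900e-01  1.074e+01]
[[258.84896303 363.60813032]]
```

View pics/s6.png

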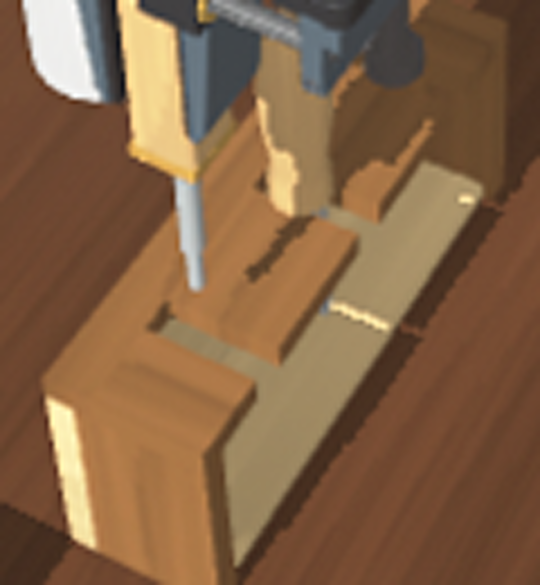

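The tip at (197,290) is above the slot. The slot's band runs from (165,322) to (270,367) in the crop, and I'll check that numerically.

```bash
python3 -c "
from h import *
f=grab('side')
c=lambda x,y:((x+.5)/4.5+214.5,(y+.5)/4.5+299.5)
for p in[(178,316),(283,360),(152,330),(257,376)]: print(p,onz(f,c(*p),105).round(1))
p=proj(f,[(x,y,105) for x in(457,470,490,504) for y in(402,410,418)]); print(((p-[215,300])*4.5).round().tolist())
im=f['color'][355:385,245:280]; 
for r in range(0,30,1): print(r+355,im[r,2:34:3].sum(-1).tolist())
"
```

```text
(178, 316) [502.7 407.5 105. ]
(283, 360) [457.3 406.9 105. ]
(152, 330) [508.1 417.2 105. ]
(257, 376) [462.4 417.3 105. ]
[[288.0, 349.0], [278.0, 365.0], [267.0, 381.0], [258.0, 336.0], [247.0, 352.0], [237.0, 368.0], [213.0, 316.0], [201.0, 332.0], [190.0, 348.0], [181.0, 302.0], [170.0, 318.0], [158.0, 334.0]]
355 [348, 355, 356, 623, 449, 358, 355, 370, 368, 315, 206]
356 [355, 354, 362, 561, 427, 348, 363, 372, 364, 232, 245]
357 [357, 353, 354, 502, 406, 349, 366, 370, 354, 201, 332]
358 [354, 357, 349, 484, 421, 353, 369, 368, 315, 207, 351]
359 [354, 360, 351, 427, 437, 356, 370, 369, 198, 207, 345]
360 [353, 363, 336, 419, 450, 362, 369, 367, 201, 254, 347]
361 [355, 366, 327, 407, 472, 366, 367, 355, 199, 355, 356]
362 [356, 365, 326, 370, 487, 370, 367, 336, 246, 346, 356]
363 [357, 364, 331, 344, 493, 372, 363, 325, 347, 343, 360]
364 [359, 359, 342, 339, 438, 371, 360, 325, 347, 347, 362]
365 [363, 355, 363, 346, 359, 368, 356, 331, 343, 347, 366]
366 [366, 359, 361, 353, 366, 365, 357, 337, 341, 350, 365]
367 [362, 338, 352, 359, 372, 362, 351, 340, 343, 353, 365]
368
[... 316 characters left out ...]
 376, 375, 369, 346, 345, 357, 361, 358]
374 [367, 361, 369, 379, 371, 371, 346, 351, 362, 356, 361]
375 [369, 359, 365, 377, 371, 384, 350, 352, 371, 356, 355]
376 [371, 365, 357, 370, 371, 383, 363, 350, 372, 364, 297]
377 [370, 371, 362, 362, 372, 380, 372, 371, 372, 368, 246]
378 [367, 372, 367, 357, 373, 380, 374, 402, 380, 366, 246]
379 [364, 366, 368, 366, 360, 378, 392, 404, 399, 370, 247]
380 [352, 363, 365, 372, 361, 363, 391, 407, 399, 384, 287]
381 [330, 359, 364, 368, 368, 360, 373, 410, 395, 395, 366]
382 [323, 339, 362, 368, 369, 364, 353, 395, 394, 394, 396]
383 [331, 322, 350, 367, 368, 369, 365, 358, 387, 393, 395]
384 [339, 329, 330, 357, 369, 369, 369, 357, 357, 394, 395]
```

```bash
python3 -m jog '[[[0,0,1],0,0.1],[[0,0,1.2],0,0.1],[[0.02,0,1.2],0,0.1],[[0.02,0,1],0,0.1],[[0,0,0],0,0.1]]'; python3 -c "
from h import *
og()"
```

```text
time_s: 29.6
ee_pos: [486.8, 411.2, 216.3]
ee_rot: [178.6, 1.0, 88.1]
force: [-0.9, -0.1, -0.8]
gripper_width: 25.8
origin [488.  410.2 164.7] tip [489.9 408.8  84.7] rot [178.6   1.   88.1] shift [0.07 0.26 5.87]
```

```bash
python3 -m jog '[[[0.1,0.1,0.8],0,0.1],[[0.05,0.1,1],0,0.1],[[0.02,0,1],0,0.1],[[0.02,0,0.8],0,0.1],[[0.02,0,0.5],0,0.1],[[0,0,0],0,0.1]]'; python3 -c "
from h import *
og()"
```

```text
time_s: 30.35
ee_pos: [490.3, 412.8, 172.7]
ee_rot: [178.6, 1.0, 88.1]
force: [-0.4, -0.2, -0.9]
gripper_width: 26.4
origin [491.6 411.9 121.1] tip [493.6 410.4  41.1] rot [178.6   1.   88.1] shift [-0.18  0.01  1.51]
```

```bash
python3 -m jog '[[[-0.05,0,0.5],0,0.1],[[-0.05,0,0.4],0,0.1],[[0,0,0.3],0,0.1],[[0,0,0],0,0.1],[[0,0,0],0,0.1]]'; python3 -c "
from h import *
og()"
```

```text
time_s: 30.98
ee_pos: [491.0, 411.8, 160.8]
ee_rot: [178.5, 0.9, 88.1]
force: [0.4, -0.5, -0.9]
gripper_width: 26.2
origin [492.3 410.9 109.1] tip [494.4 409.6  29.1] rot [178.5   0.9  88.1] shift [-0.11 -0.04  0.31]
```

```bash
python3 -m jog '[[[0,0,0.2],0,0.1],[[0,0,0.1],0,0.1],[[0,0,0],0,0.1],[[0,0,0],0,0.1]]'; python3 -c "
from h import *
og()"
```

```text
time_s: 31.48
ee_pos: [491.2, 411.9, 157.8]
ee_rot: [178.5, 0.9, 88.1]
force: [0.3, -0.5, -0.7]
gripper_width: 25.9
origin [492.5 411.  106.2] tip [494.6 409.7  26.2] rot [178.5   0.9  88.1] shift [-0.12 -0.05  0.02]
```

```bash
python3 -m jog '[[[0,0,0.1],0,0.1],[[0,0,0],0,0.1],[[0,0,0],0,0.35],[[0,0,0],0,0.5],[[0,0,0],0,0.5],[[0,0,-0.5],0,0.5],[[0,0,-1],0,0.5],[[0,0,-2],0,0.5],[[0,0,-3],0,0.5],[[0,0,-3],0,0.5]]'; python3 -m jog '[[[0,0,-3],0,0.5],[[0,0,-3],0,0.5],[[0,-3,-1],0,0.5],[[0,-4,0],0,0.5],[[0,-4,0],0,0.5],[[0,-4,0],0,0.5],[[0,-1,0],0,0.5],[[0,0,0],0,0.5],[[0,0,0],0,0.5]]'; python3 - <<'E'
from h import *
s=grab("side"); t=grab("top")
a=cv2.resize(s["color"][200:440,200:440],(400,400)); b=cv2.resize(t["color"][120:360,60:560],None,fx=.8,fy=.8)
b=cv2.resize(t["color"][150:350,80:280],(400,400))
cv2.imwrite("pics/end.png",cv2.cvtColor(np.hstack([a,b]),cv2.COLOR_RGB2BGR))
E
```

```text
time_s: 32.72
ee_pos: [488.1, 413.1, 255.1]
ee_rot: [178.6, 1.0, 88.1]
force: [0.1, 0.8, -0.4]
gripper_width: 45.8
time_s: 33.85
ee_pos: [324.9, 420.9, 333.0]
ee_rot: [177.8, 0.2, 88.0]
force: [0.3, 0.7, 0.3]
gripper_width: 45.5
```

View pics/end.png

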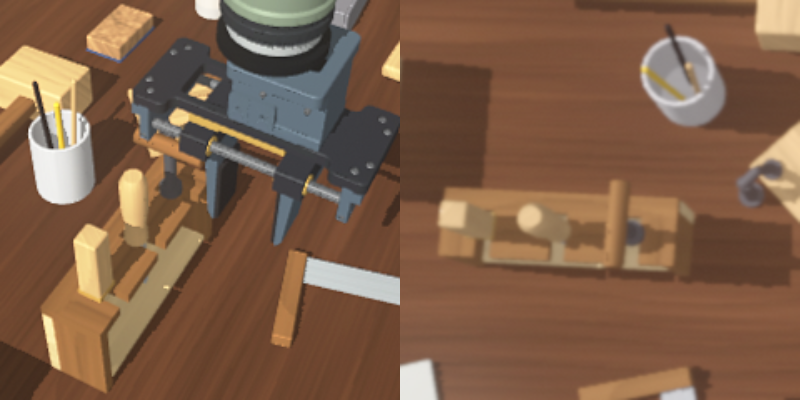

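The awl hangs upright in its slot, at (95,262) in the side view and (465,217) from the top. The chisel, gimlet, cup and square are undisturbed, and the gripper is clear of everything.

```bash
python3 -c "
from workcell import job_done
print(job_done())"
```

```text
the job is handed in; nothing more can be done
None
```

The job is done and handed in after about 34 s of the 72 s allowed. No verdict was reported.

- **Offcut:** It was set down in the grey tray, and a later top view showed it lying flat there.
- **Tracing:** The awl's point went from the pocket through both corners to about x = 99 mm on the board, just past seam_end. It moved at about 4 cm/s, stayed within about 1 mm of the channel's centre line at the points I checked, and the force readings stayed below 2 N.
- **Return:** The awl is back in its own slot. The last pictures show it upright, the other rack tools, cup and square where they were, and the gripper clear of everything.

**What was not perfect:**
- **Tilt:** The tool picked up a lean of about 2° during a fast sweep. I could not remove it, so the awl was about 2° off vertical while tracing.
- **Height:** The point ran about 1 mm above the channel's nominal floor, by calculation, rather than pressing on it.
- **Slot position:** Camera estimates of the slot's centre differed by about 2–3 mm, but the awl went in without any noticeable force.

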